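# Latch the damp box

## Robot

A 6-joint arm with a two-finger parallel gripper is mounted at the origin on a cart in front of the work surface, level with it; the furniture and walls round the work are solid. World frame = base frame: x ahead of the robot, y to its left, z up, the work surface at z = 0. Lengths are in mm, angles in degrees, forces in N, time in s.
With the tool pointing down it reaches from about 200 to 875 mm from the base axis. Payload 3.4 kg.
Tool frame: the origin (TCP) lies midway between the tips of the shut fingers; the grasp point (between the pads) lies 19 mm behind it (r.grip_point_offset is the distance from the TCP to the grasp point, in mm); z points along the fingers, y is the line along which they close (so a half turn about z gives the same grasp; the last joint's range is limited). The gripper opens to 94 mm and grips with 3 to 60 N. Pads are 16 mm wide; open, the fingers measure 119 mm over their backs; the gripper's body (75 mm by 177 mm) begins 78 mm behind the grasp point.
Start: joints at [-77.75, 15.808, 86.224, -0, 77.962, -6.933], TCP at [188.934, -543.111, 205.493] pointing down, gripper open.
Joint ranges: [-165.64, 165.64], [-43.16, 119.46], [12.63, 154.43], [-67.54, 247.53], [6.08, 155.33], [-154.97, 154.97]. Speed limits (degrees/s): [147.25, 147.25, 180, 180, 180, 180].

## Interface

Orientations are given as [roll, pitch, yaw] about the fixed x, y, z axes, in that order (R = Rz(yaw) Ry(pitch) Rx(roll)).
In Python, from plant import r, optics, workorder gives the robot as it stands. The module is installed in compiled form; this text tells all that it offers.
- The arm moves only by the shell command python3 -m jog 'ROWS' [OPENING] [FORCE]. ROWS is JSON, a list of rows, each a list of 4 numbers: the shift along the world's x, y, z in m, then the turn about the world's z in degrees. A call has exactly 5 rows; each row shifts and turns the commanded pose from where the row before left it; what a row does not reach is not made up. A row lasts 1/8 s, in which the tool goes at most 62.5 mm and 10.7 degrees, less where a joint would pass 70% of its speed; a pose out of reach is approached as far as the arm can. A call with a gripper value outside its range is refused whole. OPENING is the opening, from 0 (shut) to 1 (fully open), set as the call begins (- or left out, the last holds). The fingers move at their own pace and stop on an object; FORCE is the grip in N (left out, the last holds). Time passes only in rows, so rows that do not move let the fingers close, or fill a call up. It gives the time, the measured TCP pose, the force, the opening and the grip force at its end, in the units of the state.
- r.get_state(): the state, without advancing time (a new reading comes with each control period).
- optics.snapshot(name): name is "side" or "top"; returns (picture, depth): 420x560x3 uint8, red, green, blue; 420x560 float32, mm along the optical axis (not along the pixel's ray), 0 where there is no reading.
- optics.camera_info(name): a dict with "intrinsics" (3x3 intrinsics, pixels), "k1" (the pictures are not rectified: a ray, as slopes to the right and down, at radius r is drawn at 1 + k1 r^2 times it, then the intrinsics apply), "rvec" (rotation vector, rad) and "tvec" (3), from world to camera coordinates, as OpenCV has them. Camera axes: x right, y down, z forward; pixel columns grow to the right and rows downward; lengths in mm; the calibration is good to about 2 mm. A picture is of the moment at which its call begins. camera_info takes no time and is no camera call.
- workorder.finish_job(): hands the job in; it is judged then, once.
The state is a dict: "time_s": time; "qpos": joint angles; "qd": joint speeds; "joint_efforts": joint torques, N m; "ee_pos": TCP position; "tool_rot": TCP orientation; "wrist_force": force on the tool from outside, world axes, zero at the start; "ft_torque": the same for the moment, N m; "grip_width": finger opening in mm; "grasp_force": force on a finger pad.
Only numpy, scipy, OpenCV 4.12 (cv2) and the standard library are available. Lean on these libraries where they do the work, as an engineer would, in place of code of your own. Each camera call takes 0.05 s, during which the arm holds its last target. There are 200 camera calls.

## Task

Close up the damp box so the clay inside stays moist: lower its lid onto the rubber seal, hook the wire bail of the toggle latch over the keeper on the lid's front edge, and press the latch lever down until its spring catch clicks and it lies fully home, holding the lid tight. Feel your way: press firmly, but never press or squeeze the lid or the lever with more than about 35 N (3.5 kg), and leave the other things on the table where they are.

Things in the scene. Friction and masses are not known exactly. Their poses are not given: they have to be found in the camera images.
- damp_box: grey plastic tub 152 x 210 mm, rim 112 mm high, with a hinged lid; it stands fast and does not slide. Origin: centre of its underside; x points to its back (lid hinge), y left, z up. The front face with the latch is at x = -76 mm and faces the robot within 0.3 rad. Side grips reach y = +-119 mm.
- lid_hinge (a point): middle of the lid's hinge axis (along the box's y), at x = 78, z = 114 mm of the box. The lid is 220 mm wide and 16 mm high (20 mm at the ribbed panel on top); its front face is 158 mm from this axis and its underside level with it when tight.
- lid (a joint): lid angle in rad, grows as it opens. Stiff: it stays where left; 1 to 3 N down at its front edge moves it. It rests at about 0.035 on the loose rubber seal, which then pushes back with 11 N per mm at the front edge. Held tight by the latch it reads -0.003 to 0.013.
- keeper (a point): steel keeper on the middle of the lid's front face, moving with the lid; this point is the middle of its groove's floor. The groove is open upwards, runs along y, is 8 mm wide and 24 mm long; outside it is a rounded lip 4 mm thick and 7 mm high, on the lid's side a block 13 mm high. With the bail drawn taut (lever on its upper stop) the crossbar passes 3 to 5 mm over the lip.
- latch_place (a point): nominal place of the lever's pivot axis (along y): x = -94.5, z = 88 mm of the box; this point is fixed to the box. The latch is screwed on through slots over a packing block, so the real pivot is up to 3.5 mm further in or out, 2.5 mm left or right, 0.8 mm up or down; that is not measured.
- lever (a joint): angle in rad of the steel lever: 0 = home, hanging down flat on its stop; 1.57 = straight out to the robot; upper stop 2.6. A channel 26 mm wide, 54 mm long from the pivot; home, its outer face is 6 mm outside the pivot, the turned-out tip 10 mm. Stays where left. With the bail hooked it resists with 3 to 7 N near the tip; at 0.14 a roller catch stops it until about 20 N clicks it home.
- bail (a joint): angle in rad of the wire bail against the lever; it leans out from vertical by (bail - lever). Two legs straddle lever and keeper, 42 mm from pins on the lever to a 6 mm crossbar with 12 mm ball knobs at its ends, 52 mm over all: pinch it across these. The pins are 9.5 mm from the pivot (lever home: below it, 1.5 mm inwards). Starts lying back at its limit 2.82; falls back when let go unhooked.
- spray_bottle: trigger spray bottle, 50 x 72 x 174 mm, a bystander; origin under its centre
- cup_beaker: clay beaker, 78 mm wide, 84 mm high, a bystander; origin under its centre
- jar_ochre: glaze jar, 62 mm wide, 73 mm high, a bystander; origin under its centre
- masking_tape: roll of masking tape, 104 mm wide, 25 mm high, lying flat, a bystander; origin under its centre
- clay_ball: flattened ball of clay, 40 mm wide, 19 mm high, a bystander; origin under its centre
- loop_a: loop tool with a wooden handle, 175 mm long, lying along y, a bystander; origin under its centre
- loop_b: loop tool with a wooden handle, 155 mm long, lying along y, a bystander; origin under its centre

How it is judged (in metres and radians):
On the way:
1. the lid is down on its seal while the latch is still open (value of joint lid below 0.05 rad and value of joint lever above 1 rad), for 0.2 s.
At the end, for the whole second after the job is handed in: The lever is within 0.03 rad of home and at rest, and the latch by itself holds the lid tight on its seal (lid angle below 0.018 rad), with the robot clear (value of joint lid below 0.018 rad and value of joint lever below 0.03 rad and velocity of joint lever below 0.05 rad/s); the robot touches nothing.
It fails at once if the fingers press or squeeze the box, its lid or the lever with more than 35 N (contact force between the fingers and damp_box above 35 N or contact force between the fingers and lever_c0 above 35 N or contact force between the fingers and lever_c1 above 35 N).
It fails at once if a bystander is shifted by more than 20 mm (distance of any of spray_bottle, cup_beaker, jar_ochre, masking_tape, clay_ball, loop_a, loop_b from where it was at the start of the episode above 0.02 m).
It also fails if it takes over 72 s, if anything falls off the work surface, if the arm or the gripper's body presses on something with over 40 N, if the wrist force passes 120 N, or if a joint passes its speed limit or range.

## Working session

There is one attempt and no reset: what is moved stays moved. The work goes in short steps, Python scripts to look and compute and a shell command to move; the robot and the scene stay as the last step left them, time stands still between calls to the robot, and variables do not carry over. Pictures are saved under pics/ and viewed, at most 10 in all, crops included, and the job is handed in when it is done.

```bash
mkdir -p pics; cat > h.py <<'E'
import numpy as np, cv2
from plant import r, optics, workorder
def cam(n):
    c=optics.camera_info(n); K=np.array(c["intrinsics"],float); R=cv2.Rodrigues(np.array(c["rvec"],float))[0]; t=np.array(c["tvec"],float).ravel()
    return K,float(c["k1"]),R,t
def ray(n,uv):
    K,k1,R,t=cam(n); uv=np.atleast_2d(np.array(uv,float))
    d=np.c_[(uv[:,0]-K[0,2])/K[0,0],(uv[:,1]-K[1,2])/K[1,1]]; s=d.copy()
    for _ in range(20): s=d/(1+k1*(s**2).sum(1,keepdims=True))
    return s
def pts(n,uv,dep):
    K,k1,R,t=cam(n); s=ray(n,uv); dep=np.asarray(dep,float).reshape(-1,1)
    return (np.c_[s,np.ones(len(s))]*dep-t)@R
def onplane(n,uv,z):
    K,k1,R,t=cam(n); s=ray(n,uv); d=np.c_[s,np.ones(len(s))]@R; c=-R.T@t
    return c+d*((z-c[2])/d[:,2:3])
def proj(n,P):
    K,k1,R,t=cam(n); q=np.atleast_2d(P)@R.T+t; s=q[:,:2]/q[:,2:]; s=s*(1+k1*(s**2).sum(1,keepdims=True))
    return s@K[:2,:2].T+K[:2,2]
def cloud(n,dep):
    v,u=np.nonzero(dep>0); return np.c_[u,v],pts(n,np.c_[u,v],dep[v,u])
E
python3 - <<'E'
from h import *
for n in("side","top"):
    p,d=optics.snapshot(n); cv2.imwrite(f"pics/{n}0.png",p[:,:,::-1]); np.savez(f"{n}0.npz",p=p,d=d)
    K,k1,R,t=cam(n); print(n,-R.T@t,K[0,0],k1,(d>0).mean(),R[2])
print(r.get_state())
E
```

```text
side [ -28.25010861 1036.67958748  815.93299114] 483.9442019507396 -0.06631020805868212 0.9681930272108844 [ 0.4127392  -0.73984645 -0.53129426]
top [ 414.15438112   36.37789379 1351.56531576] 489.5218217109549 0.007184948675802558 0.9960416666666667 [ 0.10302345  0.01802275 -0.99451564]
{'time_s': 0.1, 'qpos': array([-7.77505779e+01,  1.58434591e+01,  8.62863549e+01, -9.56923823e-04,
        7.79616141e+01, -6.93241802e+00]), 'qd': array([ 0.03413335, -0.08190696, -0.11556673, -0.05067704,  0.02324547,
       -0.05176993]), 'joint_efforts': array([ 1.53721845e-03, -4.05456018e+01, -2.37781155e+01,  7.03551318e-02,
        2.99503317e-02, -5.51280800e-05]), 'ee_pos': array([ 188.81271939, -542.59144806,  204.70781573]), 'tool_rot': array([-1.79909127e+02, -1.01065041e-02,  1.91820325e+01]), 'wrist_force': array([-0.58936538, -0.25399107, -0.33735734]), 'ft_torque': array([-0.01359472, -0.03863735, -0.0060382 ]), 'grasp_force': 0.0, 'grip_width': 93.93916319695143}
```

View pics/side0.png

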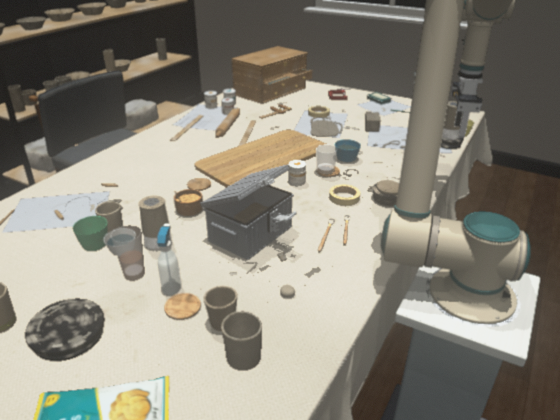

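View pics/top0.png

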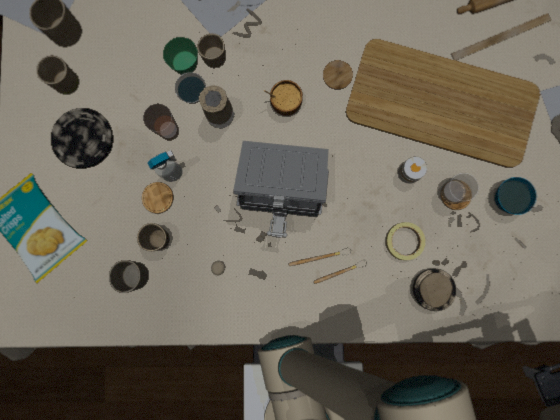

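Side: box at about (250,215), lid ajar. Top: lid at (283,172), latch sticking out toward the robot at (279,225). Next I fit the lid and the box.

```bash
python3 - <<'E'
from h import *
T=np.load("top0.npz"); S=np.load("side0.npz")
uv,P=cloud("top",T["d"]); 
m=(uv[:,0]>215)&(uv[:,0]<350)&(uv[:,1]>130)&(uv[:,1]<245)
uv,P=uv[m],P[m]
L=P[:,2]>125; Q=P[L]
A=np.c_[Q[:,:2],np.ones(len(Q))]
w=np.ones(len(Q),bool)
for _ in range(6):
    c=np.linalg.lstsq(A[w],Q[w,2],rcond=None)[0]; w=abs(A@c-Q[:,2])<4
g=np.hypot(c[0],c[1]); print("lid slope angle",np.arctan(g),"yaw deg",np.degrees(np.arctan2(-c[1],-c[0])),w.sum(),"resid",(A@c-Q[:,2])[w].std())
I=Q[w]; print("z range",np.percentile(I[:,2],[0.5,99.5]))
rc=cv2.minAreaRect(I[:,:2].astype(np.float32)); print("rect",rc); 
rc2=cv2.minAreaRect(uv[L].astype(np.float32)); print(rc2)
uvs,Ps=cloud("side",S["d"])
m=(uvs[:,0]>195)&(uvs[:,0]<305)&(uvs[:,1]>160)&(uvs[:,1]<260)
for nm,PP,c in(("top",P,c),("side",Ps[m],c)):
    for lo,hi in((30,70),(70,100),(100,116)):
        b=PP[(PP[:,2]>lo)&(PP[:,2]<hi)]; print(nm,lo,hi,len(b),np.percentile(b[:,:2],[2,50,98],axis=0).round() if len(b) else '')
for n,dat,(u0,u1,v0,v1) in(("side",S["p"],(190,310,160,260)),("top",T["p"],(225,345,135,250))):
    cv2.imwrite(f"pics/{n}0c.png",cv2.resize(dat[v0:v1,u0:u1,::-1],None,fx=5,fy=5,interpolation=cv2.INTER_CUBIC))
E
cd pics; python3 -c "
import cv2,numpy as np
a=cv2.imread('side0c.png');b=cv2.imread('top0c.png')
h=max(a.shape[0],b.shape[0]);p=lambda x:cv2.copyMakeBorder(x,0,h-x.shape[0],0,0,0)
cv2.imwrite('c0.png',cv2.resize(np.hstack([p(a),p(b)]),(800,383)))"
```

```text
lid slope angle 0.4746437197050813 yaw deg -7.07722857451883 4095 resid 1.9894424582165966
z range [128.88596309 206.05636958]
rect ((644.4883422851562, 45.831871032714844), (219.8717498779297, 154.02923583984375), 82.94314575195312)
((280.7574157714844, 175.9257354736328), (92.43894958496094, 63.78188705444336), 5.7105937004089355)
top 30 70 130 [[546. -46.]
 [562.  59.]
 [597. 154.]]
top 70 100 223 [[512. -72.]
 [547.  53.]
 [657. 154.]]
top 100 116 341 [[488. -52.]
 [547.  58.]
 [589. 162.]]
side 30 70 1913 [[ 546. -289.]
 [ 645.   43.]
 [ 849.  161.]]
side 70 100 1308 [[ 525. -306.]
 [ 613.   83.]
 [ 711.  168.]]
side 100 116 671 [[490. -52.]
 [571.  84.]
 [715. 164.]]
```

View pics/c0.png

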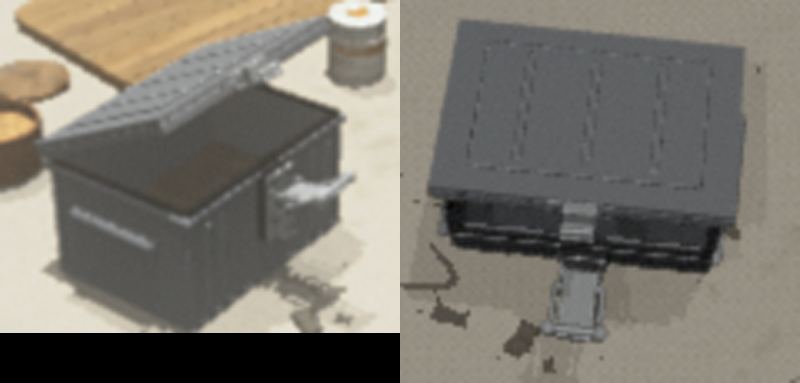

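Crops: lid up about 27°, keeper at lid front centre, bail lying over the lever; knobs at top-view pixels about (271,234) and (285.6,236.4). Next, positions of knobs, keeper and hinge.

```bash
python3 - <<'E'
from h import *
np.set_printoptions(suppress=True,precision=1,linewidth=150)
T=np.load("top0.npz"); S=np.load("side0.npz")
yaw=np.radians(-7.1); ex=np.array([np.cos(yaw),np.sin(yaw)]); ey=np.array([-ex[1],ex[0]])
def bx(P): return np.c_[P[:,:2]@ex,P[:,:2]@ey,P[:,2]]
for n,D,(u0,u1,v0,v1) in(("top",T["d"],(215,350,130,245)),("side",S["d"],(190,310,155,262))):
    uv,P=cloud(n,D); m=(uv[:,0]>u0)&(uv[:,0]<u1)&(uv[:,1]>v0)&(uv[:,1]<v1); uv,P=uv[m],P[m]; B=bx(P)
    # lid plane
    k=(B[:,2]>130)&(B[:,0]<705)&(B[:,0]>560)&(abs(B[:,1]-125)<95)
    w=k.copy()
    for _ in range(6):
        c=np.linalg.lstsq(np.c_[B[w],np.ones(w.sum())][:,[0,1,3]],B[w,2],rcond=None)[0]; rr=B[:,0]*c[0]+B[:,1]*c[1]+c[2]-B[:,2]; w=k&(abs(rr)<3)
    print(n,"plane",c,"ang",np.arctan(-c[0]),w.sum()," z=132 at u=",(134-c[2]-c[1]*125)/c[0])
    print(" lid v ext",np.percentile(B[w,1],[1,99]),"u ext",np.percentile(B[w,0],[1,99]))
    # latch: things in front of box
    f=(B[:,0]<528)&(B[:,2]>60)&(abs(B[:,1]-120)<60)
    print(" latch",f.sum()); o=np.argsort(B[f,0]); print(np.c_[uv[f],B[f]][o][::max(1,f.sum()//30)])
    # rim front
    ff=(B[:,2]>30)&(B[:,2]<105)&(B[:,0]<560)&(B[:,0]>525)&(abs(B[:,1]-125)>30)&(abs(B[:,1]-125)<90); print(" front face u",np.percentile(B[ff,0],[5,25,50,75]) if ff.any() else 0, ff.sum())
print("knobs z100", bx(onplane("top",[[270.9,234],[285.6,236.4]],100)))
E
```

```text
top plane [ -0.5  -0.  491.6] ang 0.4691008477204604 2979  z=132 at u= 705.605515943633
 lid v ext [ 32.  218.1] u ext [566.4 702.2]
 latch 288
[[275.  236.  476.1 125.9 111.6]
 [272.  235.  477.7 133.7 113.5]
 [267.  234.  478.8 146.5 114.2]
 [281.  235.  480.1 111.  114.5]
 [286.  235.  481.   98.4 122.5]
 [280.  234.  482.1 113.7 117.9]
 [274.  233.  483.3 129.2 113.7]
 [270.  232.  484.1 139.1 123.7]
 [285.  233.  486.  101.4 117.8]
 [279.  232.  487.4 117.  110.2]
 [285.  232.  489.1 101.8 109. ]
 [281.  231.  490.8 112.3 106. ]
 [277.  230.  492.4 122.7 103.7]
 [274.  229.  494.5 130.9  97.6]
 [273.  228.  496.2 133.4 106.1]
 [270.  227.  497.8 141.2 107.8]
 [284.  228.  499.5 105.5 101.8]
 [271.  226.  501.1 139.2 101.4]
 [278.  226.  502.9 121.3 103.3]
 [285.  226.  504.8 103.5 102.4]
 [280.  225.  506.5 116.7  96.6]
 [279.  224.  508.5 119.4 100.4]
 [276.  223.  510.  127.3 102.4]
 [282.  223.  512.  112.1  98.6]
 [279.  222.  513.6 120.  100.8]
 [272.  221.  515.5 138.7  85.8]
 [282.  221.  516.6 112.5 104.6]
 [277.  220.  517.9 125.5 103.3]
 [282.  220.  520.  113.   95.4]
[... 712 characters left out ...]
 108.6]
 [282.  220.  493.2 142.3 104.6]
 [281.  220.  496.9 141.9 102.9]
 [282.  221.  499.  134.4  95. ]
 [285.  216.  501.  117.8 101.9]
 [278.  222.  503.2 147.   96.7]
 [282.  217.  505.7 125.4 100.8]
 [279.  219.  507.9 136.1  98.9]
 [282.  216.  509.9 119.6  99.4]
 [283.  215.  511.9 112.3  98.3]
 [280.  217.  513.5 124.1  97.1]
 [281.  216.  516.  116.1  95.3]
 [278.  217.  518.2 127.   96.8]
 [279.  216.  519.9 120.   95.9]
 [279.  215.  521.5 117.9  97.4]
 [274.  220.  523.  138.9  91.2]
 [279.  214.  524.2 114.3  97.9]
 [273.  221.  525.8 139.9  87.4]
 [273.  220.  527.3 137.8  89.1]]
 front face u [542.2 544.1 545.3 546.4] 489
knobs z100 [[480.7 137.3 100. ]
 [478.7  99.2 100. ]]
```

```bash
python3 -m jog '[[0.034,0.05,0.01,-5.3],[0.034,0.05,0.01,-5.3],[0.034,0.05,0.01,-5.3],[0.034,0.05,0.01,-5.3],[0.034,0.05,0.01,-5.1]]' 0 20; python3 -m jog '[[0.034,0.05,0,0],[0.034,0.05,0,0],[0.034,0.05,0,0],[0.034,0.05,0,0],[0.034,0.05,0,0]]'
```

```text
time_s: 0.72
ee_pos: [359.6, -291.3, 255.6]
tool_rot: [-180.0, 0.0, -7.3]
wrist_force: [0.6, -0.9, -0.7]
grip_width: 47.5
grasp_force: 0.0
time_s: 1.35
ee_pos: [529.6, -41.3, 255.2]
tool_rot: [180.0, 0.0, -7.1]
wrist_force: [0.8, -0.4, 0.4]
grip_width: 0.7
grasp_force: 0.0
```

```bash
python3 -m jog '[[0.031,0.047,0,0],[0.031,0.047,0,0],[0,0,-0.02,0],[0,0,-0.02,0],[0,0,-0.012,0]]'; python3 -m jog '[[0,0,-0.006,0],[0,0,-0.006,0],[0,0,-0.006,0],[0,0,-0.006,0],[0,0,-0.006,0]]'
```

```text
time_s: 1.98
ee_pos: [590.2, 51.2, 201.9]
tool_rot: [180.0, 0.1, -7.1]
wrist_force: [-1.0, 0.0, 0.1]
grip_width: 0.2
grasp_force: 0.0
time_s: 2.6
ee_pos: [590.4, 50.9, 173.3]
tool_rot: [180.0, 0.0, -7.1]
wrist_force: [-2.0, -0.2, 3.1]
grip_width: 0.5
grasp_force: 1.0
```

```bash
python3 -m jog '[[0,0,-0.006,0],[0,0,-0.006,0],[0,0,-0.006,0],[0,0,-0.006,0],[0,0,-0.003,0]]'; python3 -m jog '[[0,0,-0.002,0],[0,0,-0.002,0],[0,0,-0.001,0],[0,0,-0.001,0],[0,0,0,0]]'
```

```text
time_s: 3.22
ee_pos: [590.8, 50.9, 145.9]
tool_rot: [180.0, 0.0, -7.1]
wrist_force: [-1.0, 0.5, 1.1]
grip_width: 0.4
grasp_force: 0.6
time_s: 3.85
ee_pos: [591.0, 50.9, 140.5]
tool_rot: [180.0, -0.0, -7.1]
wrist_force: [-0.5, 0.6, 1.0]
grip_width: 0.1
grasp_force: 0.1
```

```bash
python3 -m jog '[[0,0,-0.001,0],[0,0,-0.001,0],[0,0,-0.001,0],[0,0,0,0],[0,0,0,0]]';python3 -m jog '[[0,0,-0.001,0],[0,0,-0.0005,0],[0,0,0,0],[0,0,0,0],[0,0,0,0]]'
```

```text
time_s: 4.47
ee_pos: [591.1, 50.9, 137.4]
tool_rot: [180.0, -0.0, -7.1]
wrist_force: [-0.6, -0.1, 0.8]
grip_width: 0.9
grasp_force: 0.1
time_s: 5.1
ee_pos: [591.1, 50.9, 136.9]
tool_rot: [180.0, -0.1, -7.1]
wrist_force: [-1.7, -0.3, 5.3]
grip_width: 0.4
grasp_force: 2.6
```

```bash
python3 -m jog '[[0,0,0.03,0],[0,0,0.03,0],[-0.03,0.003,0.01,0],[-0.034,0.004,0,0],[-0.034,0.004,0,0]]' 0.75 10; python3 -m jog '[[0,0,-0.02,0],[0,0,-0.01,0],[0,0,0,0],[0,0,0,0],[0,0,0,0]]'; cat > look.py <<'E'
import sys
from h import *
k=sys.argv[1]; ims=[]
for n in("side","top"):
    p,d=optics.snapshot(n); np.savez(f"{n}{k}.npz",p=p,d=d)
    u,v=(proj(n,[[507,62,115]])[0]).astype(int)
    u0,v0=u-40,v-45; ims.append(cv2.resize(p[v0:v0+75,u0:u0+80,::-1],(400,375),interpolation=cv2.INTER_CUBIC)); print(n,"crop origin",u0,v0,"x5")
cv2.imwrite(f"pics/c{k}.png",cv2.resize(np.hstack(ims),None,fx=1,fy=1))
E
python3 look.py 1
```

```text
time_s: 5.72
ee_pos: [492.2, 62.0, 206.0]
tool_rot: [180.0, -0.0, -7.1]
wrist_force: [-0.5, -0.4, 0.4]
grip_width: 47.3
grasp_force: 0.0
time_s: 6.35
ee_pos: [493.6, 61.8, 176.4]
tool_rot: [-180.0, -0.0, -7.1]
wrist_force: [0.1, -0.4, 0.4]
grip_width: 69.8
grasp_force: 0.0
side crop origin 245 168 x5
top crop origin 236 183 x5
```

View pics/c1.png

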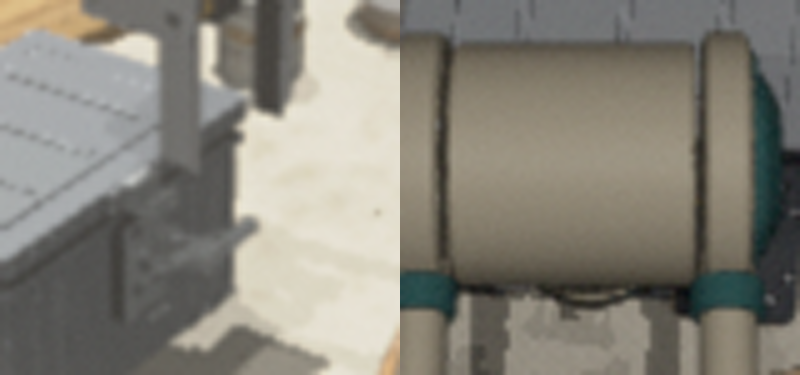

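```bash
python3 - <<'E'
from h import *
np.set_printoptions(suppress=True,precision=1)
ex=np.array([.9923,-.1236]);ey=np.array([.1236,.9923])
W=lambda u,v,z: [*(u*ex+v*ey),z]
u,v=np.array([493.6,61.8])@ex,np.array([493.6,61.8])@ey; print("tcp uv",u,v)
for nm,p in dict(fl=(u,v+35,176.4),fr=(u,v-35,176.4),kl=(482,142.5,113),kr=(482,102.5,113),klid=(532,125,130)).items():
    q=proj("side",W(*p))[0]; print(nm,q,(q-[245,168])*5)
S=np.load("side1.npz");T=np.load("top1.npz")
uv,P=cloud("side",S["d"]); U=P[:,:2]@ex;V=P[:,:2]@ey
m=(uv[:,0]>278)&(uv[:,0]<300)&(uv[:,1]>205)&(uv[:,1]<226)&(P[:,2]>85)&(U<500)
print(m.sum(),np.c_[uv[m],U[m],V[m],P[m,2]][::2])
print(S["p"][205:226,276:300].mean(2).astype(int))
E
```

```text
tcp uv 482.1608 122.3331
fl [282.1 200.7] [185.3 163.3]
fr [297.5 190. ] [262.7 110. ]
kl [285.3 218.8] [201.7 253.8]
kr [294.  212.4] [244.8 222. ]
klid [274.4 204.8] [146.9 184.2]
76 [[293.  211.  483.  105.7 118.7]
 [295.  211.  481.   99.  116.1]
 [294.  212.  478.6 107.2 117.9]
 [296.  212.  472.3 106.7 120. ]
 [292.  213.  482.2 111.5 115.5]
 [294.  213.  479.7 105.5 113.5]
 [296.  213.  475.1 102.6 113.7]
 [290.  214.  493.8 104.4 104.3]
 [292.  214.  479.  115.9 115.7]
 [294.  214.  476.7 109.8 113.5]
 [288.  215.  498.3 107.5 101. ]
 [290.  215.  480.5 123.1 115.6]
 [292.  215.  479.3 115.4 112.2]
 [294.  215.  476.5 110.  110.5]
 [287.  216.  495.  116.8 103.7]
 [289.  216.  479.8 128.8 115.6]
 [291.  216.  478.7 120.9 112. ]
 [293.  216.  476.1 115.3 110.1]
 [286.  217.  481.  140.9 118.2]
 [288.  217.  479.2 134.2 115.4]
 [290.  217.  477.7 126.9 112.2]
 [283.  218.  498.5 130.5 102.9]
 [285.  218.  482.2 143.7 116. ]
 [287.  218.  478.3 140.  115.6]
 [289.  218.  476.9 132.7 112.3]
 [283.  219.  488.2 144.5 110.9]
 [285.  219.  478.9 148.2 116.4]
 [287.  219.  475.9 143.
[... 1761 characters left out ...]
96  97 106 112 114 111 107 108 110 112 107 101  98  90 124 192 210
  209 208 206 206 205 205]
 [ 99  98  98 103 109 104  99  98 100 103 104 102  99  92  85 123 193 210
  209 207 208 209 208 207]
 [102 105 101  97  96  92  91  93  95  99 100  97  91  88  85 122 192 210
  210 209 209 208 208 208]
 [ 96  97  92  88  85  84  86  88  88  91  98  93  89  85  85 123 191 208
  209 209 208 209 210 209]
 [ 86  87  86  83  82  83  83  84  84  85  88  88  87  83  86 127 191 210
  208 209 209 209 209 210]
 [ 88  90  85  82  84  81  85  85  85  84  84  87  87  85  89 128 189 208
  209 210 208 209 208 210]
 [ 93  90  87  84  82  84  85  87  86  85  84  87  86  85  89 119 175 204
  208 207 207 208 208 209]]
```

Fingertips (180,170)/(268,112) and crossbar between knobs (203,255) and (250,222) in the crop agree with projection within about 1 px. Descend and pinch.

```bash
python3 -m jog '[[0,0,-0.02,0],[0,0,-0.02,0],[0,0,-0.016,0],[0,0,-0.01,0],[0,0,-0.006,0]]'; python3 -m jog '[[0,0,0,0],[0,0,0,0],[0,0,0,0],[0,0,0,0],[0,0,0,0]]' 0.3 15
```

```text
time_s: 7.08
ee_pos: [493.0, 61.9, 103.7]
tool_rot: [180.0, 0.0, -7.1]
wrist_force: [0.2, 0.7, -0.1]
grip_width: 70.6
grasp_force: 0.0
time_s: 7.7
ee_pos: [493.2, 61.9, 104.2]
tool_rot: [-180.0, -0.0, -7.1]
wrist_force: [1.4, 0.4, 0.4]
grip_width: 50.4
grasp_force: 15.0
```

```bash
python3 - <<'E'
from h import *
np.set_printoptions(suppress=True,precision=1)
ex=np.array([.9923,-.1236]);ey=np.array([.1236,.9923])
for f,n,th in(("top0","top",.465),("side0","side",.465),("top1","top",.035),("side1","side",.035)):
    D=np.load(f+".npz")["d"]; uv,P=cloud(n,D); U=P[:,:2]@ex-700;V=P[:,:2]@ey;Z=P[:,2]-114
    c,s=np.cos(th),np.sin(th); X=U*c-Z*s; H=U*s+Z*c   # undo opening
    m=(abs(V-125)<11)&(X<-150)&(X>-192)&(H>-6)&(H<25)
    print(f,m.sum())
    for a in range(-190,-150,3):
        k=m&(X>=a)&(X<a+3)
        if k.any(): print("  ",a,k.sum(),np.percentile(H[k],[10,50,90]))
    k=(abs(V-125)<60)&(abs(V-125)>20)&(H>8)&(H<22)&(X<-130); 
    if k.any(): print("  lid front edge X",np.percentile(X[k],[1,3,10]))
E
```

```text
top0 136
   -184 8 [ 6.5  9.1 14.3]
   -181 22 [ 4.8 10.  15. ]
   -178 8 [ 5.4 11.9 13.6]
   -175 2 [ 8.1  9.2 10.2]
   -172 12 [ 6.4  7.9 17.9]
   -169 31 [ 6.7 13.2 20.1]
   -166 13 [17.4 20.  22.6]
   -163 12 [19.2 21.  22.3]
   -160 9 [20.6 21.5 22.9]
   -157 7 [17.4 20.5 22.6]
   -154 9 [17.5 20.2 23. ]
   -151 3 [19.2 20.3 22.1]
  lid front edge X [-160.  -159.3 -157.9]
side0 55
   -184 12 [3.4 7.5 9.7]
   -181 7 [ 2.8  9.8 11.7]
   -178 2 [10.2 10.4 10.7]
   -175 2 [ 7.4 11.1 14.8]
   -172 8 [ 7.2 12.1 16.1]
   -169 15 [ 9.1 13.9 17.9]
   -163 2 [17.5 17.8 18.2]
   -160 3 [ 5.6 17.9 17.9]
   -157 2 [17.5 17.8 18. ]
   -154 2 [18.  18.2 18.3]
  lid front edge X [-161.8 -161.1 -159.5]
top1 0
  lid front edge X [-655.8 -655.5 -554.9]
side1 74
   -184 13 [ 0.7  4.4 10.1]
   -181 8 [3.8 7.2 9.7]
   -175 1 [0.9 0.9 0.9]
   -172 8 [ 1.3  8.8 13.5]
   -169 18 [ 1.3  9.7 17.4]
   -166 2 [14.  14.7 15.4]
   -163 6 [15.2 15.3 17.2]
   -160 6 [12.8 15.4 17. ]
   -157 3 [14.6 15.2 16.8]
   -154 6 [14.5 15.4 16.3]
   -151 3 [15.1 15.9 16.4]
  lid front edge X [-784.2 -783.1 -768.2]
```

```bash
python3 -m jog '[[0.004,-0.0005,0.005,0],[0.006,-0.0007,0.006,0],[0.007,-0.0009,0.0055,0],[0.007,-0.0009,0.004,0],[0,0,0,0]]'; python3 -m jog '[[0.002,-0.0002,0.001,0],[0,0,0.0005,0],[0,0,0.0005,0],[0,0,0,0],[0,0,0,0]]'
```

```text
time_s: 8.32
ee_pos: [517.8, 58.9, 125.1]
tool_rot: [-180.0, -0.0, -7.1]
wrist_force: [-0.9, 1.6, 1.2]
grip_width: 50.7
grasp_force: 15.0
time_s: 8.95
ee_pos: [518.8, 58.8, 126.3]
tool_rot: [180.0, 0.0, -7.1]
wrist_force: [0.9, 1.3, -5.5]
grip_width: 50.5
grasp_force: 15.0
```

```bash
python3 -m jog '[[0,0,0.0005,0],[0,0,0.0005,0],[0,0,0,0],[0,0,0,0],[0,0,0,0]]'; python3 look.py 2
```

```text
time_s: 9.57
ee_pos: [519.0, 58.7, 127.6]
tool_rot: [-180.0, -0.0, -7.1]
wrist_force: [1.1, 1.7, -4.5]
grip_width: 50.5
grasp_force: 15.0
side crop origin 245 168 x5
top crop origin 236 183 x5
```

View pics/c2.png

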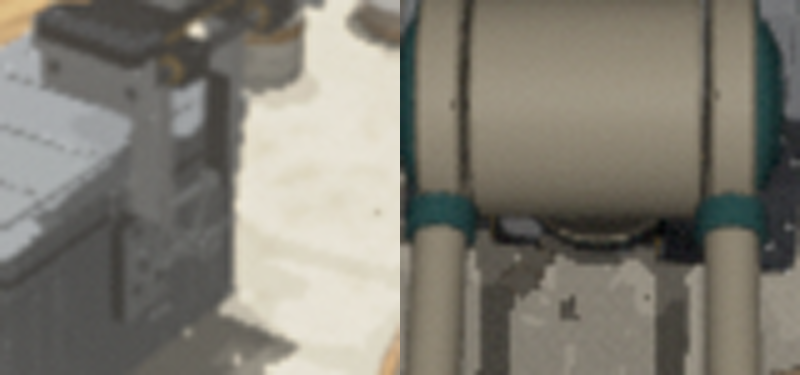

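The side view shows the bail upright between the fingers (tip at about (150,220)) with the lever swung up. Keep raising until it is taut.

```bash
python3 -m jog '[[0,0,0.0005,0],[0,0,0.0005,0],[0,0,0.0005,0],[0,0,0,0],[0,0,0,0]]'; python3 -m jog '[[0,0,0.0005,0],[0,0,0.0005,0],[0,0,0,0],[0,0,0,0],[0,0,0,0]]'
```

```text
time_s: 10.3
ee_pos: [519.0, 58.7, 129.0]
tool_rot: [180.0, -0.0, -7.1]
wrist_force: [1.7, 1.7, -5.5]
grip_width: 50.6
grasp_force: 15.0
time_s: 10.92
ee_pos: [519.0, 58.7, 130.0]
tool_rot: [180.0, -0.0, -7.1]
wrist_force: [1.3, 1.2, -7.4]
grip_width: 50.8
grasp_force: 15.0
```

```bash
python3 -m jog '[[0,0,0.0005,0],[0,0,0.0005,0],[0,0,0,0],[0,0,0,0],[0,0,0,0]]' - 25
```

```text
time_s: 11.55
ee_pos: [519.2, 58.7, 130.8]
tool_rot: [180.0, -0.0, -7.1]
wrist_force: [3.9, 0.2, -12.6]
grip_width: 50.2
grasp_force: 25.0
```

```bash
python3 -m jog '[[0.0035,-0.0004,0.0005,0],[0.0035,-0.0004,0.0006,0],[0.0035,-0.0005,0.0003,0],[0.0035,-0.0004,0,0],[0,0,0,0]]'
```

```text
time_s: 12.18
ee_pos: [533.8, 56.8, 133.4]
tool_rot: [180.0, -0.1, -7.1]
wrist_force: [-1.0, 1.3, 0.3]
grip_width: 50.1
grasp_force: 25.0
```

```bash
python3 -m jog '[[0.003,-0.0004,0,0],[0,0,-0.002,0],[0,0,-0.001,0],[0,0,0,0],[0,0,0,0]]'; python3 look.py 3
```

```text
time_s: 12.8
ee_pos: [536.4, 56.5, 129.8]
tool_rot: [180.0, -0.1, -7.1]
wrist_force: [-1.1, 0.9, 4.0]
grip_width: 49.9
grasp_force: 25.0
side crop origin 245 168 x5
top crop origin 236 183 x5
```

View pics/c3.png

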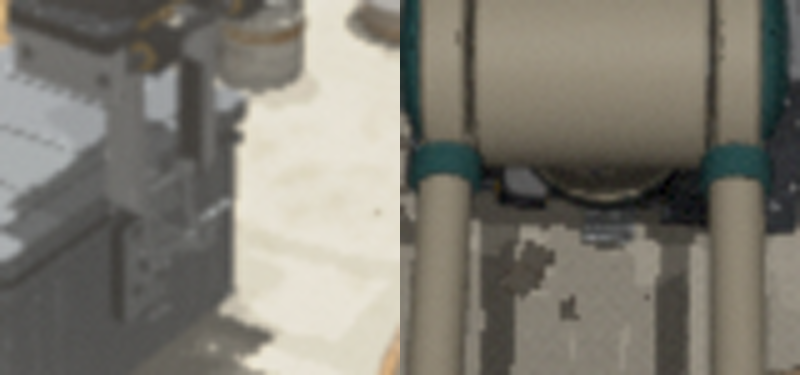

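Lever tip shows at about (220,210) side and (610,235) top: the lever follows down as the bail descends. Continue lowering into the groove.

```bash
python3 -m jog '[[0,0,-0.001,0],[0,0,-0.001,0],[0,0,-0.001,0],[0,0,-0.001,0],[0,0,0,0]]';  python3 -m jog '[[0,0,-0.001,0],[0,0,-0.001,0],[0,0,-0.001,0],[0,0,0,0],[0,0,0,0]]'
```

```text
time_s: 13.52
ee_pos: [536.0, 56.6, 126.6]
tool_rot: [180.0, -0.0, -7.1]
wrist_force: [-2.3, 0.7, 11.4]
grip_width: 50.1
grasp_force: 25.0
time_s: 14.15
ee_pos: [536.7, 56.4, 124.1]
tool_rot: [180.0, -0.1, -7.1]
wrist_force: [-2.4, 0.3, 13.0]
grip_width: 49.9
grasp_force: 25.0
```

```bash
python3 -m jog '[[0,0,0.001,0],[0,0,0.001,0],[-0.001,0.0001,0,0],[-0.001,0.0001,0,0],[-0.001,0.0001,0,0]]'; python3 look.py 4
```

```text
time_s: 14.78
ee_pos: [534.2, 56.7, 125.0]
tool_rot: [180.0, -0.2, -7.1]
wrist_force: [1.5, 0.5, 8.0]
grip_width: 50.4
grasp_force: 25.0
side crop origin 245 168 x5
top crop origin 236 183 x5
```

View pics/c4.png

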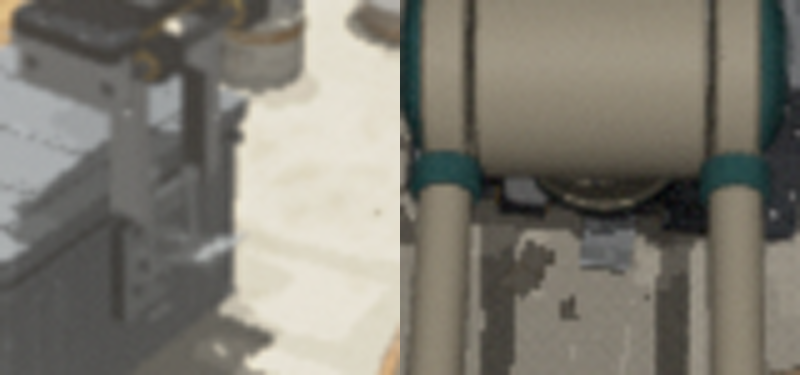

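```bash
python3 - <<'E'
from h import *
np.set_printoptions(suppress=True,precision=1)
ex=np.array([.9923,-.1236]);ey=np.array([.1236,.9923])
for n,(a,b,c,d) in(("top",(268,286,228,240)),("side",(278,296,210,224))):
    D=np.load(n+"4.npz")["d"]; uv,P=cloud(n,D); U=P[:,:2]@ex;V=P[:,:2]@ey;Z=P[:,2]
    m=(uv[:,0]>a)&(uv[:,0]<b)&(uv[:,1]>c)&(uv[:,1]<d)&(U<512)&(Z>70)&(abs(V-122)<16)
    o=np.argsort(U[m]); print(n,np.c_[uv[m],U[m],V[m],Z[m]][o][::max(1,m.sum()//14)])
D=np.load("side4.npz"); 
for a in(1.3,1.5,1.7,1.9): print(a,proj("side",[*((527.5-54*np.sin(a))*ex+122.5*ey),88-54*np.cos(a)]),proj("top",[*((527.5-54*np.sin(a))*ex+122.5*ey),88-54*np.cos(a)]))
E
```

```text
top [[277.  236.  476.4 120.8 115.8]
 [272.  235.  477.6 133.6 115.5]
 [276.  235.  478.9 123.6 112.5]
 [281.  235.  480.2 111.  111.9]
 [277.  234.  481.5 121.3 115. ]
 [272.  233.  483.1 134.4 108.1]
 [277.  233.  484.3 121.7 111.1]
 [272.  232.  485.6 134.7 108.7]
 [277.  232.  486.9 122.1 108.6]
 [272.  231.  488.1 135.  108.9]
 [277.  231.  489.2 122.2 112.5]
 [281.  231.  490.4 112.2 111.1]
 [276.  230.  491.7 125.1 109.1]
 [281.  230.  493.3 112.5 106.4]
 [276.  229.  494.2 125.4 109.3]
 [281.  229.  495.9 112.8 104.9]]
side [[290.  217.  474.2 132.  116.2]
 [294.  214.  477.  109.3 113.1]
 [293.  214.  479.6 110.3 112.7]
 [290.  216.  486.  115.4 106.4]
 [287.  221.  487.4 127.2  95.7]
 [286.  221.  487.9 131.1  97.6]
 [288.  219.  489.8 119.3  97.2]
 [285.  221.  491.3 131.   96.2]
 [286.  217.  492.4 125.1 105.7]
 [283.  219.  494.3 136.2 104.3]
 [283.  218.  497.9 131.3 103.5]
 [281.  220.  500.2 137.4  99.4]
 [283.  217.  501.2 126.8 103.2]
 [281.  218.  504.5 131.6 101.1]
 [282.  217.  505.9 125.1 100.5]
 [281.  217.  508.8 125.8  99.8]
 [281.  216.  511.1 122.6 100.5]]
1.3 [[291.5 228.4]] [[276.6 237.3]]
1.5 [[292.1 225.4]] [[276.5 237.7]]
1.7 [[292.  222.1]] [[276.4 237.4]]
1.9 [[291.3 218.6]] [[276.4 236.2]]
```

```bash
python3 -m jog '[[0.0008,-0.0001,0,0],[0,0,0,0],[0,0,-0.001,0],[0,0,-0.001,0],[0,0,0,0]]';  python3 -m jog '[[0,0,-0.001,0],[0,0,-0.001,0],[0,0,0,0],[0,0,0,0],[0,0,0,0]]'
```

```text
time_s: 15.5
ee_pos: [531.0, 57.1, 121.6]
tool_rot: [180.0, 0.3, -7.1]
wrist_force: [-2.3, 1.5, 5.1]
grip_width: 49.8
grasp_force: 25.0
time_s: 16.12
ee_pos: [531.0, 57.1, 119.6]
tool_rot: [180.0, 0.3, -7.1]
wrist_force: [-5.3, 1.8, 5.6]
grip_width: 50.1
grasp_force: 25.0
```

The bar slipped outside the lip, so the groove is about 5 mm further in than I estimated. Lift again and go in further.

```bash
python3 -m jog '[[-0.006,0.0007,0,0],[0,0,0.004,0],[0,0,0.004,0],[0,0,0.003,0],[0,0,0,0]]';  python3 -m jog '[[0.003,-0.0004,0.001,0],[0,0,0.0007,0],[0,0,0.0007,0],[0,0,0,0],[0,0,0,0]]'
```

```text
time_s: 16.75
ee_pos: [528.4, 57.6, 131.5]
tool_rot: [-180.0, -0.1, -7.1]
wrist_force: [2.2, 1.8, -8.3]
grip_width: 49.9
grasp_force: 25.0
time_s: 17.38
ee_pos: [530.0, 57.4, 133.1]
tool_rot: [-180.0, 0.1, -7.1]
wrist_force: [2.1, 3.0, -21.7]
grip_width: 49.9
grasp_force: 25.0
```

```bash
python3 -m jog '[[0.003,-0.0004,0,0],[0.003,-0.0004,0,0],[0.003,-0.0003,0,0],[0,0,0,0],[0,0,0,0]]';  python3 -m jog '[[0.0015,-0.0002,-0.0003,0],[0.0015,-0.0002,-0.0003,0],[0,0,0,0],[0,0,0,0],[0,0,0,0]]'
```

```text
time_s: 18.0
ee_pos: [539.1, 55.9, 134.1]
tool_rot: [180.0, 0.1, -7.1]
wrist_force: [-3.7, 2.9, -15.7]
grip_width: 50.2
grasp_force: 25.0
time_s: 18.62
ee_pos: [544.1, 55.4, 134.5]
tool_rot: [-180.0, -0.2, -7.1]
wrist_force: [-2.7, 3.4, -0.7]
grip_width: 50.1
grasp_force: 25.0
```

```bash
python3 -m jog '[[-0.001,0.0001,-0.001,0],[0,0,-0.0015,0],[0,0,-0.0015,0],[0,0,0,0],[0,0,0,0]]';  python3 -m jog '[[0,0,-0.001,0],[0,0,-0.001,0],[0,0,-0.001,0],[0,0,0,0],[0,0,0,0]]'
```

```text
time_s: 19.25
ee_pos: [543.7, 55.6, 130.5]
tool_rot: [-180.0, -0.3, -7.1]
wrist_force: [0.2, 2.3, 4.9]
grip_width: 50.0
grasp_force: 25.0
time_s: 19.88
ee_pos: [541.9, 55.8, 125.9]
tool_rot: [-180.0, -0.0, -7.1]
wrist_force: [1.3, 3.0, 1.0]
grip_width: 49.8
grasp_force: 25.0
```

```bash
python3 -m jog '[[0,0,-0.001,0],[0,0,-0.001,0],[0,0,-0.001,0],[0,0,0,0],[0,0,0,0]]';  python3 -m jog '[[0,0,-0.001,0],[0,0,-0.001,0],[0,0,0,0],[0,0,0,0],[0,0,0,0]]'
```

```text
time_s: 20.5
ee_pos: [541.9, 55.8, 123.1]
tool_rot: [-180.0, -0.0, -7.1]
wrist_force: [1.6, 4.3, 2.0]
grip_width: 50.1
grasp_force: 25.0
time_s: 21.12
ee_pos: [541.9, 55.8, 122.3]
tool_rot: [-180.0, -0.1, -7.1]
wrist_force: [-0.1, 4.5, 8.4]
grip_width: 49.9
grasp_force: 25.0
```

```bash
python3 -m jog '[[-0.0015,0.0002,0,0],[-0.0015,0.0002,0,0],[-0.001,0.0001,0,0],[0,0,0,0],[0,0,0,0]]'; python3 look.py 5
```

```text
time_s: 21.75
ee_pos: [541.7, 55.8, 122.4]
tool_rot: [-180.0, -0.5, -7.1]
wrist_force: [5.4, 3.3, 2.3]
grip_width: 50.0
grasp_force: 25.0
side crop origin 245 168 x5
top crop origin 236 183 x5
```

View pics/c5.png

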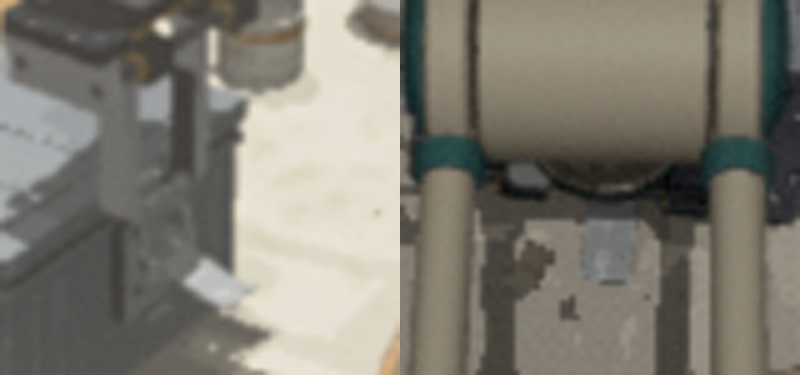

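The bar holds against an outward pull, so it is in the groove. The lever is roughly horizontal, tip at (250,290) in the side crop. Release and rise.

```bash
python3 -m jog '[[0.004,-0.0005,0,0],[0,0,0,0],[0,0,0,0],[0,0,0,0],[0,0,0,0]]' 0.75; python3 -m jog '[[0,0,0.02,0],[0,0,0.03,0],[0,0,0.03,0],[-0.03,0.004,0,0],[-0.04,0.005,0,0]]' 0 ; python3 -m jog '[[-0.03,0.004,0,0],[0,0,0,0],[0,0,0,0],[0,0,0,0],[0,0,0,0]]' 0; python3 look.py 6; python3 - <<'E'
import cv2
a=cv2.imread('pics/c6.png')
E
```

```text
time_s: 22.48
ee_pos: [541.5, 55.6, 121.1]
tool_rot: [180.0, 0.0, -7.1]
wrist_force: [0.5, -0.6, -0.4]
grip_width: 70.4
grasp_force: 0.0
time_s: 23.1
ee_pos: [471.7, 64.6, 201.5]
tool_rot: [180.0, -0.1, -7.1]
wrist_force: [0.3, -0.1, -0.8]
grip_width: 23.8
grasp_force: 0.0
time_s: 23.72
ee_pos: [442.6, 68.5, 201.0]
tool_rot: [180.0, 0.0, -7.1]
wrist_force: [-0.2, -0.9, 0.6]
grip_width: 0.3
grasp_force: 0.0
side crop origin 245 168 x5
top crop origin 236 183 x5
```

View pics/c6.png

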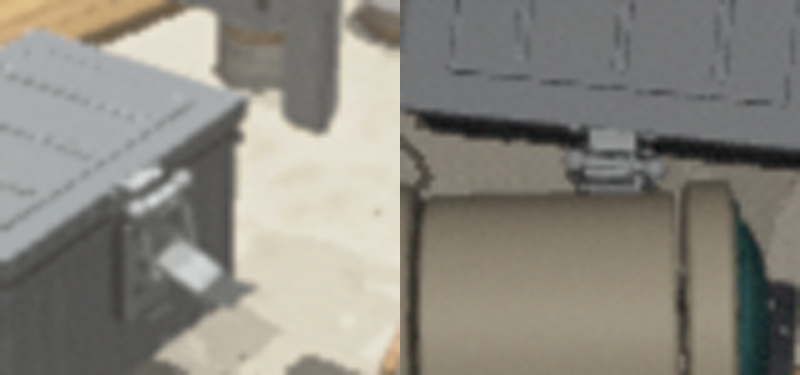

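```bash
python3 - <<'E'
from h import *
np.set_printoptions(suppress=True,precision=1)
ex=np.array([.9923,-.1236]);ey=np.array([.1236,.9923])
D=np.load("side6.npz")["d"]; uv,P=cloud("side",D); U=P[:,:2]@ex;V=P[:,:2]@ey;Z=P[:,2]
m=(uv[:,0]>276)&(uv[:,0]<293)&(uv[:,1]>212)&(uv[:,1]<232)&(U<528)&(Z>30)
print(np.c_[uv[m],U[m],V[m],Z[m]][::3])
for a in(.6,.8,1,1.2,1.4): print(a,(proj("side",[*((527.5-54*np.sin(a))*ex+122.5*ey),88-54*np.cos(a)])-[245,168])*5)
E
```

```text
[[282.  213.  519.1 107.2  99.5]
 [280.  214.  523.3 110.8  96.5]
 [283.  214.  518.9 102.8  94.1]
 [280.  215.  522.  112.7  94.6]
 [283.  215.  516.7 105.7  93.1]
 [280.  216.  520.  115.3  93.4]
 [277.  217.  524.  123.8  93. ]
 [280.  217.  517.3 118.9  93. ]
 [283.  217.  512.9 110.8  90.5]
 [279.  218.  515.5 125.9  94. ]
 [282.  218.  510.9 118.2  91.8]
 [277.  219.  519.  130.4  91.7]
 [280.  219.  513.  124.7  91. ]
 [283.  219.  505.3 121.2  92.2]
 [277.  220.  516.7 133.5  90.9]
 [280.  220.  510.3 128.4  90.7]
 [283.  220.  506.6 119.4  87.5]
 [286.  220.  503.2 109.9  83.9]
 [278.  221.  515.6 130.4  86.4]
 [281.  221.  507.7 127.2  87.8]
 [284.  221.  499.6 124.3  89.4]
 [287.  221.  497.8 112.6  84.1]
 [278.  222.  512.5 134.5  86.5]
 [281.  222.  502.8 133.8  90. ]
 [284.  222.  500.2 123.5  85.5]
 [287.  222.  493.7 118.3  85.4]
 [277.  223.  517.5 132.6  80.2]
 [280.  223.  503.8 137.   87.9]
 [283.  223.  499.1 129.6  85.9]
 [286.  223.  493.6 123.1  84.6]
 [289.  223.  487.8 117.   83.7]
 [277.  224.  513.9 137.3  80.8]
 [281.  224.  500.2 137.3  86.3]
 [284.  224.  495.  130.5  84.7]
 [287.  224.  488.3 125.7  84.8]
 [290.  224.  484.4 117.   81.7]
 [281.  225.  498.9 139.   84.4]
 [284.  225.  491.5 135.3  85.4]
 [287.  225.  487.9 126.3  82. ]
 [290.  225.  482.4 119.8  80.7]
 [282.  226.  497.6 136.2  80.1]
 [285.  226.  488.4 134.9  83.1]
 [288.  226.  483.8 127.2  80.8]
 [291.  226.  477.4 122.1  80.7]
 [285.  227.  487.2 136.6  81.2]
 [288.  227.  481.5 130.4  80.2]
 [292.  227.  471.3 125.9  81.8]
 [287.  228.  480.7 136.1  80.3]
 [290.  228.  472.  134.4  82.8]
 [278.  229.  527.4 114.9  46.6]]
0.6 [[200.3 334. ]]
0.8 [[212.3 328.8]]
1 [[222.3 320.3]]
1.2 [[229.7 308.9]]
1.4 [[234.2 295. ]]
```

Bail crossbar is seated in the keeper (160,185) and the lever points out and slightly down at about 1.3 rad. Now press the lever.

```bash
python3 -m jog '[[0.023,-0.0028,-0.04,0],[0.0226,-0.0028,-0.04,0],[0,0,-0.02,0],[0,0,-0.006,0],[0,0,-0.003,0]]'; python3 -m jog '[[0,0,-0.003,0],[0,0,-0.003,0],[0,0,-0.003,0],[0,0,-0.003,0],[0,0,0,0]]'
```

```text
time_s: 24.45
ee_pos: [487.6, 63.1, 92.4]
tool_rot: [180.0, -0.0, -7.1]
wrist_force: [-0.7, -0.1, -0.2]
grip_width: 0.4
grasp_force: 0.0
time_s: 25.08
ee_pos: [487.7, 63.1, 80.3]
tool_rot: [180.0, -0.0, -7.1]
wrist_force: [0.3, -0.6, -0.1]
grip_width: 0.6
grasp_force: 0.3
```

```bash
python3 -m jog '[[0.001,-0.0001,-0.003,0],[0.001,-0.0001,-0.003,0],[0.001,-0.0001,-0.003,0],[0.001,-0.0001,-0.002,0],[0,0,0,0]]'; python3 -m jog '[[0.001,-0.0001,-0.002,0],[0.0015,-0.0002,-0.002,0],[0.0015,-0.0002,-0.002,0],[0.0015,-0.0002,-0.002,0],[0,0,0,0]]'
```

```text
time_s: 25.7
ee_pos: [491.5, 62.7, 69.0]
tool_rot: [180.0, -0.0, -7.1]
wrist_force: [0.0, 0.0, 2.5]
grip_width: 0.5
grasp_force: 0.9
time_s: 26.32
ee_pos: [496.7, 62.0, 60.8]
tool_rot: [180.0, 0.0, -7.1]
wrist_force: [0.2, 0.2, 1.5]
grip_width: 0.6
grasp_force: 0.7
```

```bash
python3 -m jog '[[0.002,-0.0002,-0.002,0],[0.0025,-0.0003,-0.002,0],[0.0025,-0.0003,-0.002,0],[0.003,-0.0004,-0.002,0],[0,0,0,0]]'; python3 -m jog '[[0.0015,-0.0002,-0.002,0],[0.0015,-0.0002,-0.002,0],[0.0015,-0.0002,-0.002,0],[0.0015,-0.0002,-0.001,0],[0,0,0,0]]'
```

```text
time_s: 26.95
ee_pos: [506.9, 60.8, 52.7]
tool_rot: [180.0, 0.0, -7.1]
wrist_force: [-0.4, 0.1, -0.2]
grip_width: 0.3
grasp_force: 0.4
time_s: 27.58
ee_pos: [513.3, 59.9, 46.2]
tool_rot: [180.0, -0.0, -7.1]
wrist_force: [-0.9, 0.1, -0.2]
grip_width: 0.7
grasp_force: 0.1
```

```bash
python3 -m jog '[[0.001,-0.0001,-0.001,0],[0.001,-0.0001,-0.001,0],[0.001,-0.0001,-0.001,0],[0.001,-0.0001,-0.001,0],[0,0,0,0]]'; python3 look.py 7
```

```text
time_s: 28.2
ee_pos: [515.8, 59.7, 42.9]
tool_rot: [180.0, 0.1, -7.1]
wrist_force: [-3.6, 0.4, 9.2]
grip_width: 0.6
grasp_force: 4.0
side crop origin 245 168 x5
top crop origin 236 183 x5
```

View pics/c7.png

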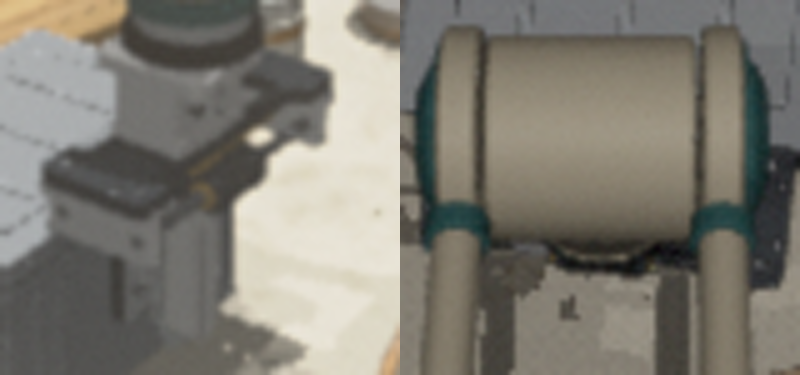

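The gripper hides the latch (fingers at (190,290) in the side crop). It is pressing 9 N on the lever, so push inward now.

```bash
python3 -m jog '[[0.0015,-0.0002,0.0005,0],[0.0015,-0.0002,0,0],[0.001,-0.0001,0,0],[0,0,0,0],[0,0,0,0]]'; python3 -m jog '[[0.001,-0.0001,0,0],[0.001,-0.0001,0,0],[0.001,-0.0001,0,0],[0,0,0,0],[0,0,0,0]]'
```

```text
time_s: 28.92
ee_pos: [516.7, 59.6, 42.8]
tool_rot: [180.0, 0.4, -7.1]
wrist_force: [-7.7, 0.5, 10.4]
grip_width: 0.2
grasp_force: 6.0
time_s: 29.55
ee_pos: [517.5, 59.5, 42.6]
tool_rot: [180.0, 0.7, -7.1]
wrist_force: [-10.4, 1.9, 11.6]
grip_width: 0.3
grasp_force: 7.9
```

```bash
python3 -m jog '[[0,0,0.0005,0],[0,0,0.0005,0],[0,0,0.0005,0],[0,0,0,0],[0,0,0,0]]'; python3 -m jog '[[0.0015,-0.0002,0,0],[0.0015,-0.0002,0,0],[0.001,-0.0001,0,0],[0,0,0,0],[0,0,0,0]]'
```

```text
time_s: 30.18
ee_pos: [517.3, 59.5, 43.1]
tool_rot: [180.0, 0.7, -7.1]
wrist_force: [-9.3, 1.0, 5.6]
grip_width: 0.3
grasp_force: 5.4
time_s: 30.8
ee_pos: [519.5, 59.2, 42.7]
tool_rot: [180.0, 0.9, -7.1]
wrist_force: [-12.7, 2.1, 6.8]
grip_width: 0.5
grasp_force: 6.6
```

```bash
python3 -m jog '[[0.0015,-0.0002,0.0003,0],[0.0015,-0.0002,0.0003,0],[0.001,-0.0001,0,0],[0,0,0,0],[0,0,0,0]]'; python3 -m jog '[[0.001,-0.0001,0.0002,0],[0.001,-0.0001,0,0],[0.001,-0.0001,0,0],[0,0,0,0],[0,0,0,0]]'
```

```text
time_s: 31.42
ee_pos: [518.9, 59.2, 42.7]
tool_rot: [179.9, 1.4, -7.1]
wrist_force: [-20.5, 3.0, 9.6]
grip_width: 0.7
grasp_force: 10.3
time_s: 32.05
ee_pos: [518.6, 59.3, 42.7]
tool_rot: [179.9, 1.8, -7.1]
wrist_force: [-25.9, 4.3, 13.7]
grip_width: 0.4
grasp_force: 13.2
```

```bash
python3 -m jog '[[-0.001,0.0001,0,0],[-0.001,0.0001,0,0],[0,0,0,0],[0,0,0,0],[0,0,0,0]]'; python3 -c "
from h import *
s=r.get_state();print(s['wrist_force'],s['ft_torque'],s['ee_pos'],s['tool_rot'])"; python3 -m jog '[[-0.004,0.0005,0,0],[-0.004,0.0005,0,0],[0,0,0.0,0],[0,0,0,0],[0,0,0,0]]';  python3 -c "
from h import *
s=r.get_state();print(s['wrist_force'],s['ft_torque'],s['ee_pos'],s['tool_rot'])"
```

```text
time_s: 32.67
ee_pos: [518.8, 59.3, 42.7]
tool_rot: [179.9, 1.5, -7.1]
wrist_force: [-21.8, 3.6, 10.4]
grip_width: 0.2
grasp_force: 11.1
[-21.76318834   3.59827792  10.42605604] [0.43648486 2.64823087 0.09311023] [518.8171531   59.25266418  42.68908733] [179.92778907   1.5269143   -7.1003253 ]
time_s: 33.3
ee_pos: [519.9, 59.2, 43.4]
tool_rot: [180.0, 0.6, -7.1]
wrist_force: [-6.9, 0.9, -0.7]
grip_width: 0.5
grasp_force: 3.8
[-6.90877068  0.94592782 -0.70188247] [0.15704468 0.95407032 0.03085448] [519.86110535  59.16411367  43.37216054] [179.96343136   0.57108059  -7.11263066]
```

```bash
python3 -m jog '[[-0.01,0.0012,0,0],[-0.03,0.0037,0,0],[-0.03,0.0037,0,0],[-0.03,0.0037,0,0],[0,0,0,0]]'; python3 - <<'E'
from h import *
np.set_printoptions(suppress=True,precision=1)
ex=np.array([.9923,-.1236]);ey=np.array([.1236,.9923])
p,d=optics.snapshot("side"); uv,P=cloud("side",d); U=P[:,:2]@ex;V=P[:,:2]@ey;Z=P[:,2]
near=(uv[:,0]>190)&(uv[:,0]<310)&(uv[:,1]>155)&(uv[:,1]<262)
print("lever zone by z:")
for z in range(26,134,6):
    m=near&(Z>=z)&(Z<z+6)&(abs(V-122.5)<10)&(U>480)&(U<550)
    if m.sum(): print(z,m.sum(),np.percentile(U[m],[10,50,90]))
m=near&(abs(V-122.5)<80)&(abs(V-122.5)>22)&(Z>40)&(Z<100)&(U<556)&(U>530); print("front face",np.median(U[m]),m.sum())
m=near&(Z>110)&(abs(V-122.5)<100)&(U>545)&(U<700); 
c=np.polyfit(U[m],Z[m],1); print("lid slope",c[0],"z at 560,690",np.polyval(c,[560,690]),m.sum())
for v in range(106,142,4):
    m=near&(abs(V-v)<2)&(Z>30)&(Z<100)&(U>480)&(U<525); print(v,m.sum(),np.c_[U[m],Z[m]][::4].round().tolist())
E
```

```text
time_s: 33.92
ee_pos: [423.5, 71.1, 45.3]
tool_rot: [180.0, -0.0, -7.1]
wrist_force: [0.7, -0.4, 0.1]
grip_width: 0.7
grasp_force: 0.0
lever zone by z:
26 7 [543.5 544.9 546.4]
32 14 [514.  515.9 544.7]
38 11 [515.3 517.3 519.7]
44 12 [517.7 521.9 536. ]
50 15 [518.2 520.5 536.4]
56 12 [517.2 519.  535.6]
62 9 [517.6 519.7 533.7]
68 9 [518.  519.5 522.5]
74 4 [518.5 519.2 519.8]
80 12 [517.  520.  533.3]
86 15 [518.1 524.9 535.7]
92 7 [522.5 534.4 535.6]
98 2 [533.3 534.1 535. ]
110 1 [519.6 519.6 519.6]
116 10 [517.5 519.6 532.3]
122 19 [519.4 523.6 530.7]
128 28 [530.3 539.5 547. ]
front face 545.2331957972112 303
lid slope -0.00409768242123382 z at 560,690 [132.6 132. ] 1920
106 2 [[524.0, 97.0]]
110 12 [[523.0, 96.0], [520.0, 77.0], [519.0, 62.0]]
114 21 [[524.0, 95.0], [518.0, 90.0], [520.0, 80.0], [520.0, 67.0], [521.0, 45.0], [514.0, 38.0]]
118 13 [[521.0, 88.0], [521.0, 62.0], [519.0, 51.0], [516.0, 35.0]]
122 17 [[519.0, 83.0], [519.0, 70.0], [522.0, 49.0], [520.0, 42.0], [516.0, 34.0]]
126 15 [[521.0, 90.0], [522.0, 82.0], [522.0, 68.0], [521.0, 42.0]]
130 18 [[519.0, 82.0], [519.0, 68.0], [519.0, 58.0], [515.0, 50.0], [516.0, 36.0]]
134 22 [[520.0, 90.0], [523.0, 82.0], [517.0, 81.0], [521.0, 55.0], [519.0, 44.0], [518.0, 36.0]]
138 20 [[524.0, 93.0], [522.0, 89.0], [521.0, 78.0], [520.0, 72.0], [521.0, 61.0]]
```

```bash
python3 - <<'E'
from h import *
ex=np.array([.9923,-.1236]);ey=np.array([.1236,.9923])
D=[]
for i in range(10): D.append(optics.snapshot("side")[1])
d=np.mean(D,0)*(np.min(D,0)>0); uv,P=cloud("side",d); U=P[:,:2]@ex;V=P[:,:2]@ey;Z=P[:,2]
m=(abs(V-122.5)<10)&(Z>46)&(Z<82)&(U>512)&(U<527); f=np.c_[Z[m],V[m]-122.5,np.ones(m.sum())]
k=np.ones(len(f),bool); u=U[m]
for _ in range(5): c=np.linalg.lstsq(f[k],u[k],rcond=None)[0]; rr=u-f@c; k=abs(rr)<2*rr[k].std()+.1
print("lever slope du/dz",c,k.sum(),rr[k].std(),rr[k].std()/np.sqrt(k.sum())/10)
m=(abs(V-122.5)<80)&(abs(V-122.5)>35)&(Z>30)&(Z<100)&(U<552)&(U>538);f=np.c_[Z[m],V[m]-122.5,np.ones(m.sum())];print("front slope",np.linalg.lstsq(f,U[m],rcond=None)[0],m.sum())
print(r.get_state()["time_s"])
E
```

```text
lever slope du/dz [ 7.39508959e-03 -3.96243938e-03  5.18713219e+02] 43 0.4214486198965975 0.0064270312002880445
front slope [-1.48498938e-03 -4.30771234e-04  5.45408502e+02] 250
34.475
```

```bash
python3 -m jog '[[0,0,0.03,0],[0,0,0.03,0],[0,0,0.03,0],[0,0,0,0],[0,0,0,0]]'; python3 -c "
from plant import workorder
print(workorder.finish_job())"
```

```text
time_s: 35.1
ee_pos: [424.1, 71.0, 134.1]
tool_rot: [180.0, 0.1, -7.1]
wrist_force: [0.7, 0.4, -0.4]
grip_width: 0.5
grasp_force: 0.0
the job is handed in; nothing more can be done
None
```

I handed the job in at about 35 s: the bail is hooked, the last depth readings put the lever about 0.01 rad from home and the lid down tight, with the wrist force peaking near 30 N and the arm clear; no pass or fail result came back.

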